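# Clamp an injector in the inclined stand and lock the strap with its pin

### The arm

A 6-joint arm with a two-finger parallel gripper is mounted at the origin on the work surface. World frame = base frame: x ahead of the robot, y to its left, z up, the work surface at z = 0. Lengths are in m, angles in rad, forces in N, time in s.
With the tool pointing down it reaches from about 0.275 to 0.825 m from the base axis. Payload 4.9 kg.
Tool frame: the origin (TCP) lies midway between the tips of the shut fingers; the grasp point (between the pads) lies 19 mm behind it (bot.grip_depth is the distance from the TCP to the grasp point, in m); z points along the fingers, y is the line along which they close (so a half turn about z gives the same grasp; the last joint's range is limited). The gripper opens to 85 mm and grips with 20 to 120 N. Pads are 22 mm wide; open, the fingers measure 114 mm over their backs; the gripper's body (76 mm by 85 mm) begins 54 mm behind the grasp point. The pads swing forward as they close: fully open they stand 13 mm farther back than shut.
Start: joints at [-0.134, 0.326, -0.193, 1.052, 0, 1.437], TCP at [0.55, 0, 0.208] pointing down, gripper open.
Joint ranges: [-2.65, 2.65], [-0.97, 1.79], [-1.3, 1.35], [-1.93, 2.1], [-1.47, 1.37], [-3.14, 3.14]. Speed limits (rad/s): [2.57, 2.57, 3.14, 3.14, 3.14, 3.14].

### API

Orientations are given as a unit quaternion [w, x, y, z].
In Python, from cell import bot gives the robot as it stands. Calls block until the motion is done:
- bot.move_pose(position, orientation): joint-space move of the TCP to a pose.
- bot.move_linear(position, speed=0.15, rotation=None, until_force=None): straight line of the TCP; rotation=None keeps the orientation; speed is the mean speed in m/s. With until_force (N) it stops when the force on the tool has changed by that much, and returns True; else False.
- bot.goto_joints(angles): joint-space move.
- bot.set_gripper(opening, grasp_force=None): opening from 0.0 (shut) to 1.0 (fully open); grasp_force is the grip in N (None keeps the last); returns when the fingers have stopped.
- bot.wait(seconds).
- bot.solve_ik(position, orientation): joint angles nearest the present ones, or None.
- bot.camera(name): name is "scene" or "side" or "wrist"; returns the picture (400x640x3 uint8, red, green, blue); there is no depth.
- bot.calibration(name): a dict with "mtx" (3x3 intrinsics, pixels), "extrinsics" (4x4, takes a point from world to camera coordinates); the wrist camera has in their place "hand_eye" (4x4, takes a point from camera to tool coordinates, whose origin is the TCP and whose axes are the flange's). Camera axes: x right, y down, z forward; pixel columns grow to the right and rows downward; lengths in m; the calibration is good to about 2 mm. The wrist camera is an equidistant fisheye: a pixel r from the principal point sees the ray r / f radians off the axis. A picture is of the moment at which its call begins: read the wrist's pose just before it. calibration takes no time and is no camera call.
A pose or a line that the arm cannot do raises bot.PlanningError and nothing moves.
- bot.close_job(): hands the job in; it is judged then, once.
Trained networks look in the newest picture that a camera, given by its name, has taken for a name from the list of things; names that differ only in an ending like _2 or _b are one class to them, and where a whole thing is asked for, a point or a joint stands for the part that bears it (a point fixed in the world has none). Each returns a list of dicts, best first, with "confidence" (0 to 1); they miss things now and then, are a little off and sometimes report something else, mostly with a low value. They report only what shows in the picture. A call takes as long as a camera call. They do not tell look-alikes from the thing itself.
- bot.search_frame(camera, thing): "bbox" ([left, top, width, height] in pixels, round what is visible of it).
Readings, each from a call of its own:
- bot.read_clock(): time.
- bot.read_joint_positions(): joint angles.
- bot.read_joint_vel(): joint speeds.
- bot.read_joint_efforts(): joint torques, N m.
- bot.read_position(): TCP position.
- bot.read_tool_rot(): TCP orientation.
- bot.read_ft_force(): force on the tool from outside, world axes, zero at the start.
- bot.read_moment(): the same for the moment, N m.
- bot.read_gripper_width(): opening from 0.0 (shut) to 1.0 (fully open).
- bot.read_finger_force(): force on a finger pad.
Only numpy, scipy, OpenCV 4.12 (cv2) and the standard library are available. Lean on these libraries where they do the work, as an engineer would, in place of code of your own. Each camera call takes 0.05 s, during which the arm holds its last target. There are 200 camera calls.

### The job

Take the injector from its low rest and lay it across the two V blocks of the inclined stand, centred and well down in both. Then swing the strap fully shut over it, so that its end lies in the fork, and lock it: take the thicker of the two headed pins from the rack and push it through fork and strap until its collar sits flat on the fork. Leave the slim pin, the wrench and the pipe fitting where they are.

Things in the scene. Friction and masses are not known exactly. Their poses are not given: they have to be found in the camera images.
- stand: The bolted-down stand that carries the inclined bed; base 210 x 150 x 10 mm. Origin: centre of the base's underside, z up; its place and yaw vary.
- bed: Inclined steel bed, 206 x 120 mm, rising away from the robot at 30 degrees. Origin: on its upper face between the V blocks; x up the slope, y level to the left, z square out of the face, leaning to the robot. In this frame: V blocks at y = -33 and +33 mm (14 mm wide, 40 mm across the top, top edges z = 31 mm), strap's pivot post x = -75 mm (radius 11 mm), fork x = 62 to 107 mm.
- cradle (a point): Centre of the V blocks, where the injector's centre belongs: 30 mm out of the bed's face, straight above the bed's origin. Axes as the bed's.
- fork_mouth (a point): Centre of the fork hole's upper mouth, on the fork's top face (bed x = 80, y = 0, z = 63 mm). Axes as the bed's; the hole runs along -z. The fork is two plates, 36 x 36 x 8 mm, each with a 12.5 mm hole, 12 mm apart (bed z 55 to 63 and 35 to 43 mm), with 35 mm of free space below. The slot is open to both sides (y).
- strap (a joint): Angle of the black steel strap about its pivot post, rad: 0 = shut against its stop, along bed +x over the V blocks, its hole in line with the fork's; positive = swung open to bed +y; at most 1.6. Stiff: stays where left. Bar 20 mm wide, 8 mm thick (bed z 45 to 53 mm), reaching 169 mm from the pivot; hole 12.5 mm, 155 mm from the pivot.
- strap_knob (a point): Upright round knob on the strap, 15 mm in diameter, 25 mm high; this point is 13 mm above its foot and 12 mm below its top, 85 mm from the pivot. x along the strap from pivot to free end, z as the bed's z.
- rest: Grey plastic rest on the bench, 70 x 100 mm, with the same two V blocks (at y = -33 and +33 mm, top edges 37 mm high). Origin: centre of its underside; y along the injector. Fixed; place and yaw vary, on either side of the stand.
- injector: Loose steel injector: a round body 22 mm in diameter and 92 mm long, a 9 mm nozzle 18 mm long at its +y end, a 16 mm stub 12 mm long at -y, 0.3 kg. Origin: middle of the 22 mm body, on its axis; y along the axis. Starts level in the rest, axis 36 mm above the bench. Either end may point either way in the stand.
- rack: Grey pin rack block, 56 x 116 x 50 mm high, with two holes 64 mm apart along its y that hold the two pins upright. Origin: centre of its underside. Fixed; place and yaw vary, on the side of the stand that the rest is not.
- pin: The thicker headed steel pin. Origin: on its axis at the underside of the collar; z along the axis to the knob. Shank 10 mm in diameter, from z = 0 to -42 mm, its last 9 mm tapering to 4 mm; collar 21 mm in diameter, z 0 to 6 mm; round grip knob 15 mm in diameter, z 6 to 32 mm. Starts upright in the rack with its collar on the rack's top, 50 mm above the bench, in either hole.
- slim_pin: A slimmer, shorter pin in the rack's other hole (collar 15 mm, knob 9 mm in diameter and 18 mm high). Bystander.
- wrench: A dark open-ended wrench, 150 mm long, lying on the bench beyond the stand. Bystander.
- fitting: A stepped round steel pipe fitting, 38 mm in diameter, 50 mm high, standing beyond the stand. Bystander.
Mind the look-alikes: they are no part of the job. What is shaped like the injector but orange is not meant. Leave any blue look-alike of the pin alone.

How it is judged:
On the way, in this order (a step that is already met when the one before it is completed fails the run):
1. the injector lies let go in both V blocks, the strap still open (x of injector in the frame of cradle between -0.005 and 0.005 m and y of injector in the frame of cradle between -0.015 and 0.015 m and z of injector in the frame of cradle between -0.005 and 0.005 m and angle between the y axis of injector and the y axis of bed, either way round below 0.12 rad and contact force between the fingers and injector below 0.2 N and value of joint strap above 0.6 rad), for 0.2 s.
2. the strap is shut over the injector (x of injector in the frame of cradle between -0.005 and 0.005 m and y of injector in the frame of cradle between -0.015 and 0.015 m and z of injector in the frame of cradle between -0.005 and 0.005 m and angle between the y axis of injector and the y axis of bed, either way round below 0.12 rad and value of joint strap below 0.05 rad), for 0.2 s.
3. the pin sits fully home through fork and strap (all of step 2 and z of pin in the frame of fork_mouth between -0.004 and 0.003 m and x of pin in the frame of fork_mouth between -0.003 and 0.003 m and y of pin in the frame of fork_mouth between -0.003 and 0.003 m and angle between the z axis of pin and the z axis of bed, either way round below 0.1 rad), for 0.2 s.
At the end, for the whole second after the job is handed in: Injector at rest in both V blocks (centre within 5 mm across and in height, 15 mm along; axis within 7 degrees), strap shut (under 0.05 rad), thicker pin at rest through fork and strap, collar within 3 mm of the fork's top, within 3 mm and 5.7 degrees of the hole's axis (all of step 3 and linear speed of each of injector, pin below 0.02 m/s); the robot touches nothing.
It fails at once if the wrench or fitting is moved by more than 30 mm (distance of any of wrench, fitting from where it was at the start of the episode above 0.03 m).
It fails at once if the slim pin is moved by more than 15 mm (distance of slim_pin from where it was at the start of the episode above 0.015 m).
It also fails if it takes over 72 s, if anything falls off the work surface, if the arm or the gripper's body presses on something with over 40 N, if the wrist force passes 120 N, or if a joint passes its speed limit or range.

## Working session

There is one attempt and no reset: what is moved stays moved. The work goes in short steps, each a Python script; the robot and the scene stay as the last script left them, time stands still between calls to the robot, and variables do not carry over. Pictures are saved under pics/ and viewed, at most 10 in all, crops included, and the job is handed in when it is done.

```bash
ls; mkdir -p pics
python3 - <<'E'
from cell import bot
import cv2,numpy as np
np.set_printoptions(precision=4,suppress=True)
for n in ["scene","side","wrist"]:
    im=bot.camera(n); cv2.imwrite(f"pics/{n}0.png",im[:,:,::-1])
    print(n,bot.calibration(n))
    for t in ["stand","strap","strap_knob","rest","injector","rack","pin","slim_pin","fitting","wrench"]:
        try: print(t,[(np.round(d["bbox"]).tolist(),round(d["confidence"],2)) for d in bot.search_frame(n,t)][:4])
        except Exception as e: print(t,e)
print(bot.read_clock(),bot.read_position(),bot.read_tool_rot())
a=cv2.imread("pics/scene0.png");b=cv2.imread("pics/side0.png")
E
```

```text
pics
scene {'mtx': array([[366.1261,   0.    , 320.3553],
       [  0.    , 366.1261, 199.5484],
       [  0.    ,   0.    ,   1.    ]]), 'extrinsics': array([[-0.845 ,  0.5346, -0.0141,  0.531 ],
       [ 0.3861,  0.5916, -0.7077, -0.1508],
       [-0.37  , -0.6034, -0.7064,  1.239 ],
       [ 0.    ,  0.    ,  0.    ,  1.    ]])}
stand [([286.0, 171.0, 114.0, 76.0], 0.91)]
strap [([353.0, 174.0, 43.0, 36.0], 0.84), ([293.0, 293.0, 57.0, 42.0], 0.73)]
strap_knob [([354.0, 175.0, 44.0, 37.0], 0.85)]
rest []
injector [([435.0, 279.0, 49.0, 41.0], 0.82), ([404.0, 243.0, 41.0, 15.0], 0.64)]
rack [([436.0, 280.0, 48.0, 41.0], 0.21)]
pin [([313.0, 154.0, 3.0, 16.0], 0.53)]
slim_pin [([352.0, 169.0, 43.0, 40.0], 0.29)]
fitting [([237.0, 201.0, 18.0, 22.0], 0.82)]
wrench [([292.0, 292.0, 58.0, 41.0], 0.66)]
side {'mtx': array([[380.0908,   0.    , 315.8284],
       [  0.    , 380.0908, 202.478 ],
       [  0.    ,   0.    ,   1.    ]]), 'extrinsics': array([[ 0.9899, -0.141 , -0.0161, -0.5812],
       [-0.0994, -0.6078, -0.7879,  0.1573],
       [ 0.1013,  0.7815, -0.6156,  0.9337],
       
[... 749 characters left out ...]
]]), 'hand_eye': array([[-0.001 , -0.9473, -0.3205,  0.0821],
       [ 1.    , -0.001 , -0.0002,  0.0003],
       [-0.0001, -0.3205,  0.9473, -0.1663],
       [ 0.    ,  0.    ,  0.    ,  1.    ]])}
stand [([203.0, 83.0, 223.0, 205.0], 0.59)]
strap [([202.0, 82.0, 47.0, 172.0], 0.58)]
strap_knob [([203.0, 84.0, 50.0, 170.0], 0.73)]
rest []
injector [([198.0, 0.0, 70.0, 30.0], 0.81)]
rack [([201.0, 80.0, 225.0, 206.0], 0.73), ([252.0, 334.0, 42.0, 22.0], 0.69)]
pin [([291.0, 321.0, 39.0, 22.0], 0.82), ([420.0, 4.0, 103.0, 35.0], 0.6)]
slim_pin []
fitting [([449.0, 269.0, 37.0, 36.0], 0.77)]
wrench [([422.0, 3.0, 99.0, 37.0], 0.91)]
1.65 [0.55   0.     0.2079] [-0.      0.7071  0.7071 -0.    ]
```

View pics/scene0.png

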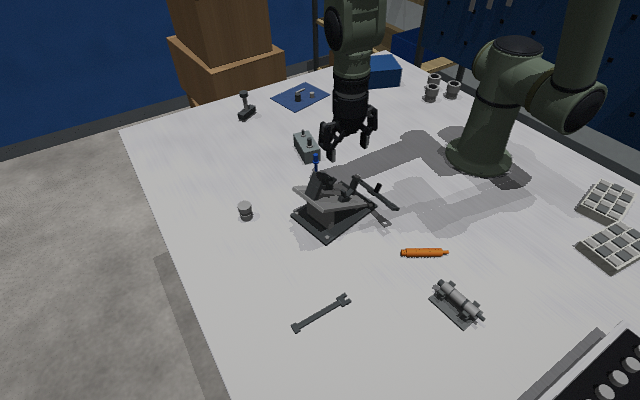

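View pics/side0.png

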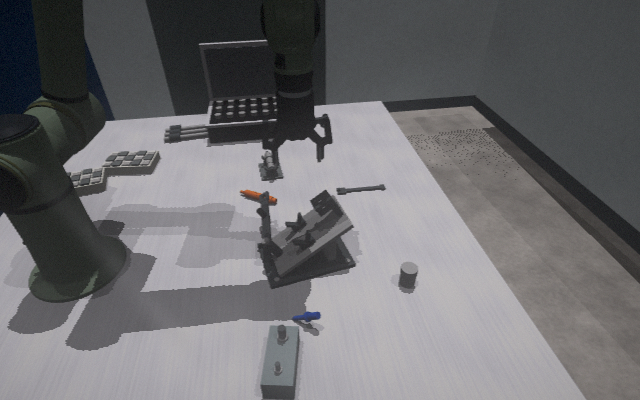

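The scene view shows the grey injector in its rest at (458,301), on the robot's left. The orange look-alike is at (425,253), the stand at (340,205) and the rack at (306,143). A blue pin look-alike is at about (316,160) in the scene view and (307,317) in the side view. In the side view, the rack's pins are at (282,332) and (278,368). Next I'll take close wrist views of each one.

```bash
cat > h.py <<'E'
from cell import bot
import cv2,numpy as np
from scipy.spatial.transform import Rotation as R
np.set_printoptions(precision=4,suppress=True)
def q(m): x=R.from_matrix(m).as_quat(); return np.r_[x[3],x[:3]]
def qm(w): return R.from_quat(np.r_[w[1:],w[0]]).as_matrix()
def down(psi):
    "tool pointing down, finger closing axis (tool y) at world angle psi"
    y=np.array([np.cos(psi),np.sin(psi),0]); z=np.array([0,0,-1.]); return np.c_[np.cross(y,z),y,z]
def fixedcam(n):
    c=bot.calibration(n); return ('p',c['mtx'],c['extrinsics'])
def wristcam():
    c=bot.calibration('wrist'); T=np.eye(4); T[:3,:3]=qm(bot.read_tool_rot()); T[:3,3]=bot.read_position()
    return ('f',c['mtx'],np.linalg.inv(T@c['hand_eye']))
def snap(name):
    cam=wristcam(); im=bot.camera('wrist')[:,:,::-1].copy(); cv2.imwrite(f'pics/{name}.png',im)
    np.savez(f'pics/{name}.npz',K=cam[1],E=cam[2]); return im,cam
def load(name):
    d=np.load(f'pics/{name}.npz'); return ('f',d['K'],d['E'])
def proj(cam,P):
    k,K,E=cam; P=np.atleast_2d(P)@E[:3,:3].T+E[:3,3]
    if k=='p': u=P[:,:2]/P[:,2:]
    else:
        r=np.linalg.norm(P[:,:2],axis=1,keepdims=True); u=P[:,:2]/r*np.arctan2(r,P[:,2:])
    return u*K[0,0]+K[:2,2]
def ray(cam,uv):
    k,K,E=cam; u=(np.asarray(uv,float)-K[:2,2])/K[0,0]
    if k=='p': d=np.r_[u,1]
    else:
        t=np.linalg.norm(u); d=np.r_[u/t*np.sin(t),np.cos(t)]
    return -E[:3,:3].T@E[:3,3], E[:3,:3].T@d
def onz(cam,uv,z):
    o,d=ray(cam,uv); return o+d*(z-o[2])/d[2]
E
python3 - <<'E'
from h import *
s,d=fixedcam('scene'),fixedcam('side')
for n,us,ud,z in [("inj",(458,300),(268,163),.036),("orange",(425,253),(258,196),.01),("stand",(340,235),(308,272),.0),("rack/pinA",(308,137),(282,329),.07),("pinB",(302,133),(278,366),.06),("blue",(316,160),(307,317),.02),("fit",(245,210),(408,275),.02),("fork",(319,172),(322,198),.15)]:
    print(n,onz(s,us,z),onz(d,ud,z))
E
```

```text
inj [0.4902 0.3569 0.036 ] [0.4805 0.3435 0.036 ]
orange [0.4428 0.2101 0.01  ] [0.4424 0.2052 0.01  ]
stand [ 0.5873  0.0354 -0.    ] [ 0.5533 -0.1049  0.    ]
rack/pinA [ 0.4736 -0.319   0.07  ] [ 0.4823 -0.2979  0.07  ]
pinB [ 0.4717 -0.3624  0.06  ] [ 0.47   -0.3633  0.06  ]
blue [ 0.4832 -0.2557  0.02  ] [ 0.5344 -0.2437  0.02  ]
fit [ 0.772  -0.1747  0.02  ] [ 0.7767 -0.1671  0.02  ]
fork [ 0.5859 -0.0699  0.15  ] [ 0.6018 -0.0168  0.15  ]
```

Run:
```python
from h import *
from math import pi
ims=[]
for n,p,psi in [("rack1",(.49,-.31,.22),0),("stA",(.55,.0,.28),0),("stB",(.55,.0,.28),pi/2),("rest1",(.49,.33,.22),pi/2)]:
    bot.move_pose(p,q(down(psi))); bot.wait(.2)
    im,cam=snap(n); ims.append(im)
    for t in ["injector","rest","pin","slim_pin","rack","strap","strap_knob"]:
        print(n,t,[(np.round(d["bbox"]).tolist(),round(d["confidence"],2)) for d in bot.search_frame("wrist",t)][:3])
print(bot.read_clock(),bot.read_joint_positions())
def crop(i,c,s,w,h): 
    x,y=c; M=np.array([[s,0,w/2-s*x],[0,s,h/2-s*y]],float); return cv2.warpAffine(ims[i],M,(w,h),flags=cv2.INTER_CUBIC)
cv2.imwrite("pics/grid.png",np.vstack([np.hstack([cv2.resize(ims[i],(400,250),interpolation=3) for i in (0,1)]),np.hstack([cv2.resize(ims[i],(400,250),interpolation=3) for i in (2,3)])]))
```

```text
rack1 injector [([297.0, 158.0, 19.0, 23.0], 0.17)]
rack1 rest []
rack1 pin [([298.0, 160.0, 17.0, 21.0], 0.9), ([307.0, 0.0, 57.0, 15.0], 0.64), ([335.0, 105.0, 50.0, 37.0], 0.61)]
rack1 slim_pin [([289.0, 214.0, 18.0, 19.0], 0.73)]
rack1 rack [([305.0, 1.0, 61.0, 16.0], 0.5), ([290.0, 214.0, 13.0, 18.0], 0.33)]
rack1 strap []
rack1 strap_knob []
stA injector [([202.0, 0.0, 77.0, 39.0], 0.82)]
stA rest [([434.0, 246.0, 34.0, 32.0], 0.29)]
stA pin [([298.0, 292.0, 35.0, 22.0], 0.82)]
stA slim_pin [([224.0, 85.0, 33.0, 141.0], 0.44)]
stA rack [([257.0, 306.0, 39.0, 49.0], 0.81)]
stA strap [([225.0, 86.0, 36.0, 143.0], 0.84)]
stA strap_knob [([225.0, 84.0, 34.0, 144.0], 0.71)]
stB injector [([431.0, 53.0, 48.0, 71.0], 0.75), ([508.0, 119.0, 59.0, 15.0], 0.6)]
stB rest [([503.0, 102.0, 55.0, 45.0], 0.63)]
stB pin [([226.0, 78.0, 183.0, 184.0], 0.69), ([96.0, 114.0, 20.0, 14.0], 0.65), ([145.0, 137.0, 14.0, 41.0], 0.56)]
stB slim_pin [([69.0, 116.0, 20.0, 7.0], 0.48)]
stB rack [([68.0, 101.0, 75.0, 41.0], 0.82), ([216.0, 76.0, 192.0, 186.0], 0.74)]
stB strap [([252.0, 78.0, 156.0, 28.0], 0.63)]
stB strap_knob [([250.0, 78.0, 157.0, 33.0], 0.75)]
rest1 injector [([190.0, 85.0, 52.0, 88.0], 0.98), ([288.0, 153.0, 107.0, 27.0], 0.81)]
rest1 rest [([294.0, 125.0, 81.0, 64.0], 0.96)]
rest1 pin [([12.0, 191.0, 8.0, 29.0], 0.73), ([292.0, 128.0, 81.0, 60.0], 0.57)]
rest1 slim_pin []
rest1 rack [([0.0, 157.0, 10.0, 35.0], 0.49)]
rest1 strap [([33.0, 152.0, 87.0, 21.0], 0.73)]
rest1 strap_knob [([31.0, 153.0, 89.0, 22.0], 0.56)]
9.1583 [ 0.4677  0.395  -0.0597  1.116  -0.      0.4678]
```

View pics/grid.png

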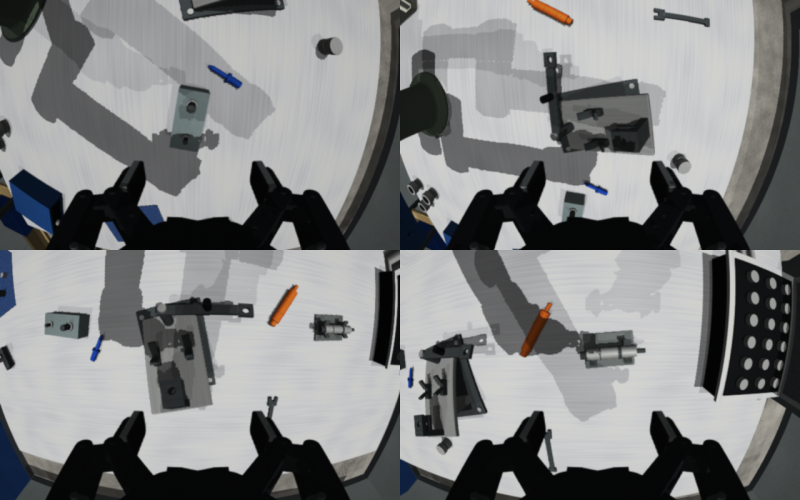

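The wrist views show the rack with the thick pin at full-frame (306,170) and the slim pin at (297,223) in rack1. The blue pin lies beside it at (360,123). In rest1 the grey injector is at (340,166) and the orange one at (216,129). I'll enlarge these to measure them.

```bash
cat > crop.py <<'E'
import cv2,numpy as np
def crop(name,x0,y0,w,h,s,step=20,gain=1.0):
    im=cv2.imread(f'pics/{name}.png')
    M=np.array([[s,0,-s*x0+(s-1)/2],[0,s,-s*y0+(s-1)/2]],float)
    o=cv2.warpAffine(im,M,(int(w*s),int(h*s)),flags=cv2.INTER_CUBIC)
    o=(255*(o/255.)**(1/gain)).astype(np.uint8)
    for x in range(-(-x0//step)*step,x0+w,step):
        X=int((x-x0)*s); cv2.line(o,(X,0),(X,6),(0,0,255),1); cv2.putText(o,str(x),(X+2,12),0,.35,(0,0,255),1)
    for y in range(-(-y0//step)*step,y0+h,step):
        Y=int((y-y0)*s); cv2.line(o,(0,Y),(6,Y),(0,0,255),1); cv2.putText(o,str(y),(8,Y+4),0,.35,(0,0,255),1)
    return o
E
python3 - <<'E'
from crop import *
cv2.imwrite('pics/c_stB.png',crop('stB',218,76,200,150,4,20,1.8))
cv2.imwrite('pics/c_stA.png',crop('stA',220,80,200,150,4,20,1.8))
cv2.imwrite('pics/c_rr.png',np.vstack([crop('rack1',260,120,160,60,5,20,1.4)[:, :800],crop('rest1',270,135,160,60,5,20,1.3)]))
E
```

```text
(no output)
```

View pics/c_stB.png

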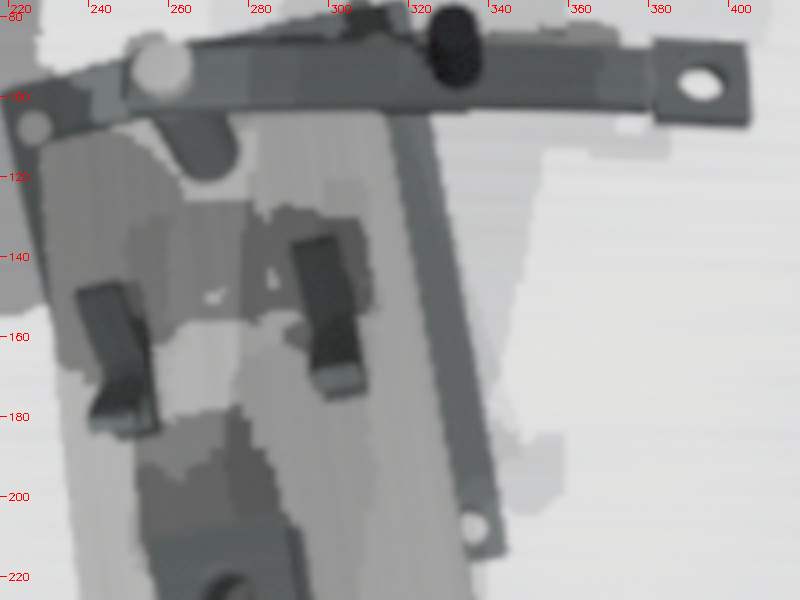

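View pics/c_stA.png

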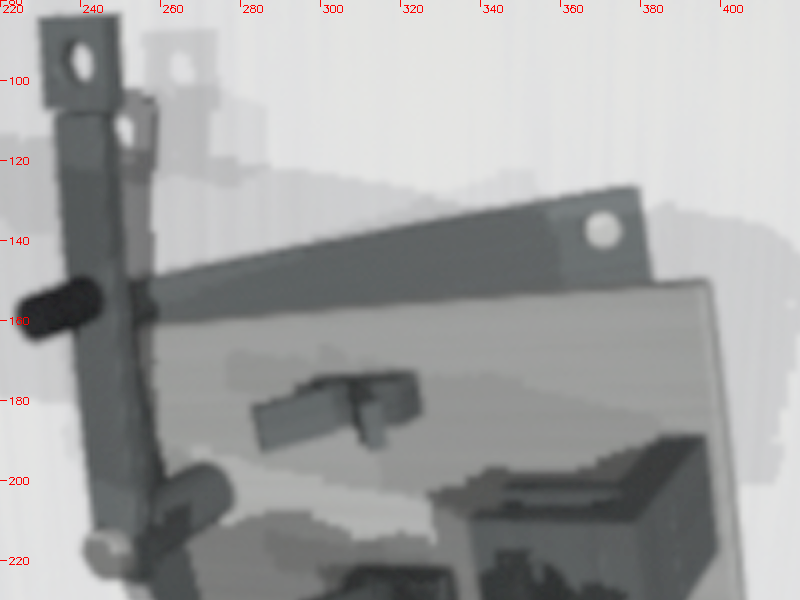

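View pics/c_rr.png

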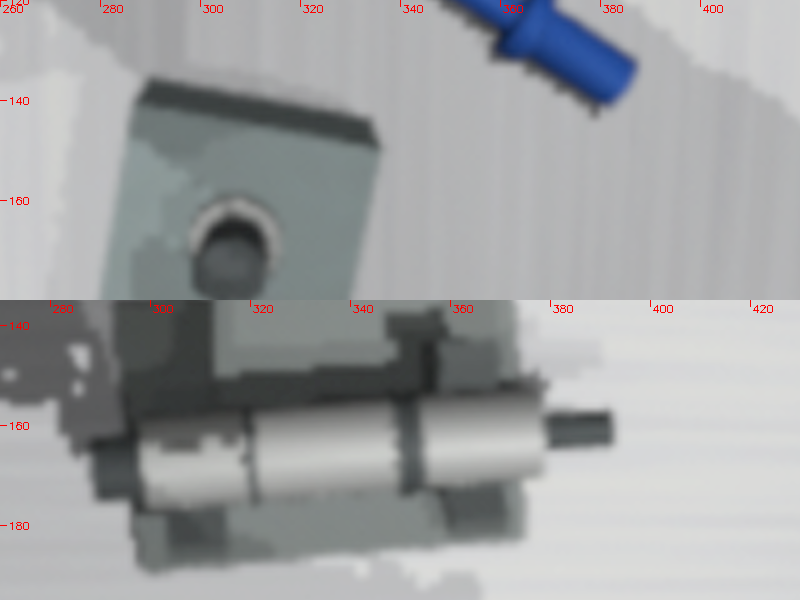

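In the crops:
- **Strap:** open at about 90°. Its hole is at (393,97) in stB and (239,95) in stA. The post top is at (258,92) in stB and (247,218) in stA.
- **V blocks:** the right one's corners are at (291,136), (302,135), (296,169) and (308,166) in stB.
- **Injector:** the grey body runs from (297,167) to (379,162) in rest1, nozzle to the right. The orange one is ruled out by colour.
- **Pin:** the thick one has its collar at (306,167) in rack1, 16 px across the knob, which is about 15 mm. The blue one lying loose at (375,135) is the look-alike.

Next I'll fit the bed pose.

```bash
cat > bed.py <<'E'
from h import *
s30,c30=.5,3**.5/2
def bedR(yaw): return R.from_euler('z',yaw).as_matrix()@np.array([[c30,0,-s30],[0,1,0],[s30,0,c30]])
E
cat > fit.py <<'E'
from bed import *
from scipy.optimize import least_squares
A,B=load('stA'),load('stB')
cB=lambda X,Y:(218+(X-1.5)/4,76+(Y-1.5)/4)
cA=lambda X,Y:(220+(X-1.5)/4,80+(Y-1.5)/4)
def pts(p):
    th=p[4]; d=np.array([np.cos(th),np.sin(th),0])*1.; P0=np.array([-.075,0,0])
    return [(B,P0+.155*d+[0,0,.053],cB(701,84)),(A,P0+.155*d+[0,0,.053],cA(78,61)),
     (B,P0+.085*d+[0,0,.078],cB(455,32)),(A,P0+.085*d+[0,0,.078],cA(37,318)),
     (B,P0+[0,0,p[5]],cB(162,66)),(A,P0+[0,0,p[5]],cA(107,552)),
     (B,[-.02,.026,.031],cB(292,240)),(B,[-.02,.040,.031],cB(335,235)),
     (B,[.02,.026,.031],cB(313,372)),(B,[.02,.040,.031],cB(360,362)),
     (B,[-.02,-.040,.031],cB(76,291)),(B,[-.02,-.026,.031],cB(114,281))]
def res(p):
    Rb=bedR(p[3]); return np.concatenate([(proj(c,Rb@np.array(P)+p[:3])[0]-uv) for c,P,uv in pts(p)])
f=least_squares(res,[.55,0,.08,-.1,1.5,.06],loss='soft_l1')
print(f.x); print(res(f.x).reshape(-1,2))
np.save('bed.npy',f.x)
# base corners / holes at z=.010
yaw=f.x[3]; Rz=R.from_euler('z',yaw).as_matrix()
for n,c,uv in [("TL",B,cB(6,108)),("BR",B,cB(507,553)),("holeBR",B,cB(474,527)),("holeTL",B,cB(34,127)),("A BR",A,cA(638,186)),("A hole",A,cA(603,230))]:
    P=onz(c,uv,.01); print(n,P,"rel bed origin in yaw frame",Rz.T@(P-f.x[:3]))
# injector
C=load('rest1'); e=lambda X,Y:(270+(X-2)/5,135+(Y-300-2)/5)
a=onz(C,e(138,463),.036); b=onz(C,e(545,434),.036); print("inj",a,b,np.linalg.norm(b-a),(a+b)/2,np.arctan2(*(b-a)[1::-1]))
D=load('rack1'); g=lambda X,Y:(260+(X-2)/5,120+(Y-2)/5)
print("pin collar",onz(D,g(234,239),.056),"knob",onz(D,(306,173),.082))
print("slim bbox knob",onz(D,(298,222),.068))
for w in [(135,103),(355,146)]: print("rack corner",onz(D,g(*w),.05))
fl=[cv2.imread(f'pics/{n}.png') for n in('stA','stB')]
def box(x0,x1,y0,y1,z0,z1): return [np.array([x,y,z]) for x in(x0,x1) for y in(y0,y1) for z in(z0,z1)]
E_=[(i,j) for i in range(8) for j in range(i+1,8) if bin(i^j).count('1')==1]
outs=[]
for (c,im,x0,y0) in [(A,fl[0],310,180),(B,fl[1],230,190)]:
    s=5; o=cv2.warpAffine(im,np.array([[s,0,-s*x0],[0,s,-s*y0]],float),(400,500),flags=2); o=(255*(o/255.)**.5).astype(np.uint8)
    Rb=bedR(yaw)
    for bx,col in [(box(.062,.098,-.018,.018,.055,.063),(0,0,255)),(box(.062,.098,-.018,.018,.035,.043),(0,200,255))]:
        u=((proj(c,np.array(bx)@Rb.T+f.x[:3])-[x0,y0])*s).astype(int)
        for i,j in E_: cv2.line(o,tuple(map(int,u[i])),tuple(map(int,u[j])),col,1)
    t=np.linspace(0,6.28,30); h=np.c_[.08+.00625*np.cos(t),.00625*np.sin(t),0*t+.063]
    cv2.polylines(o,[((proj(c,h@Rb.T+f.x[:3])-[x0,y0])*s).astype(int)],True,(0,255,0),1)
    outs.append(o)
cv2.imwrite('pics/fork.png',np.hstack(outs))
E
python3 fit.py
```

```text
[ 0.5496 -0.0499  0.0681  0.1888  1.3247  0.0556]
[[-0.0038  0.3257]
 [ 0.5137  0.9005]
 [-0.9429 -1.6186]
 [-1.0317  0.6164]
 [ 1.05   -0.1217]
 [-0.4827 -0.3744]
 [-0.2337  1.2137]
 [ 0.7213  0.1303]
 [-0.5874  0.1916]
 [-0.2107  0.3721]
 [ 0.5058 -0.0698]
 [ 1.9557 -0.0421]]
TL [ 0.4689 -0.1391  0.01  ] rel bed origin in yaw frame [-0.0961 -0.0724 -0.0581]
BR [0.6384 0.0423 0.01  ] rel bed origin in yaw frame [ 0.1045  0.0739 -0.0581]
holeBR [0.6279 0.0295 0.01  ] rel bed origin in yaw frame [ 0.0918  0.0633 -0.0581]
holeTL [ 0.4764 -0.1288  0.01  ] rel bed origin in yaw frame [-0.0867 -0.0637 -0.0581]
A BR [0.6396 0.0432 0.01  ] rel bed origin in yaw frame [ 0.1058  0.0746 -0.0581]
A hole [0.6273 0.027  0.01  ] rel bed origin in yaw frame [ 0.0908  0.061  -0.0581]
inj [0.4876 0.3066 0.036 ] [0.4805 0.4016 0.036 ] 0.09524548934004454 [0.4841 0.3541 0.036 ] 1.645927785534489
pin collar [ 0.4802 -0.3012  0.056 ] knob [ 0.4806 -0.3012  0.082 ]
slim bbox knob [ 0.4707 -0.3607  0.068 ]
rack corner [ 0.4586 -0.2719  0.05  ]
rack corner [ 0.5067 -0.2816  0.05  ]
```

View pics/fork.png

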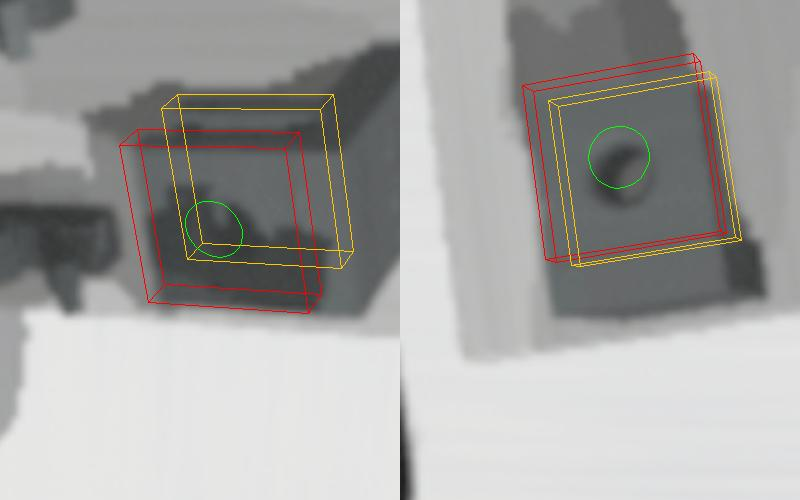

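```bash
python3 - <<'E'
src=open('fit.py').read()
src=src.replace("cB(114,281))]","cB(114,281)),\n (B,[.08,0,.063],(274.8,224.8)),(B,[.107,-.018,.063],(230+153/5,190+317/5)),(B,[.107,.018,.063],(230+318/5,190+311/5)),(A,[.062,.018,.063],(310+137/5,180+147/5)),(A,[.098,.018,.063],(310+305/5,180+150/5))]")
open('fit2.py','w').write(src)
# tilt-free check
t=src.split("np.save")[0]
t=t.replace("Rb=bedR(p[3]);","Rb=bedR(p[3])@R.from_euler('xy',[p[7],p[6]]).as_matrix();").replace("1.5,.06]","1.5,.06,0,0]")
open('fit3.py','w').write(t)
E
python3 fit2.py | head -20; echo; python3 fit3.py
```

```text
[ 0.5511 -0.0498  0.0699  0.1862  1.338   0.057 ]
[[ 0.6331  0.3747]
 [ 0.3462  0.4268]
 [-0.4119 -1.0804]
 [-0.8265  0.39  ]
 [ 0.816   0.4315]
 [-0.4547  0.3229]
 [-0.1186  2.6863]
 [ 0.892   1.6268]
 [-0.5171  1.88  ]
 [-0.0859  2.0869]
 [ 0.3754  1.2797]
 [ 1.874   1.3348]
 [-1.111  -1.2907]
 [-0.3873 -0.3945]
 [ 1.8312 -4.7055]
 [-1.8101  0.1493]
 [-2.077   0.3377]]
TL [ 0.4689 -0.1391  0.01  ] rel bed origin in yaw frame [-0.0974 -0.0726 -0.0599]
BR [0.6384 0.0423 0.01  ] rel bed origin in yaw frame [ 0.1028  0.0743 -0.0599]

[ 0.5484 -0.0507  0.0687  0.1776  1.3344  0.0527  0.0533  0.0019]
[[ 1.0428  0.6903]
 [ 0.1286  0.5212]
 [-0.1571 -0.9365]
 [-1.4227  0.947 ]
 [ 0.9867  0.3387]
 [-0.531   0.1618]
 [-0.659   1.423 ]
 [ 0.3939  0.4452]
 [-1.0427  1.1733]
 [-0.6357  1.4804]
 [-0.3354 -0.3415]
 [ 1.195  -0.2145]
 [-1.0989 -0.4696]
 [-0.0449 -0.0696]
 [ 1.6127 -4.0061]
 [ 0.0009 -0.2863]
 [ 0.1997 -0.6565]]
```

The base corner gives a stand centre of (0.5496, -0.0503), directly under the fitted bed origin. So I take the bed at (0.550, -0.050, 0.0695) with yaw 0.186, which is good to about 2 mm and within the V's capture. Now the injector.

```bash
cat >> bed.py <<'E'
O=np.array([.550,-.050,.0695]); YAW=.186; RB=bedR(YAW)
def bw(*p): return RB@np.array(p)+O
BX,BY,BZ=RB.T
TOOL=np.c_[BY,BX,-BZ]   # closing along bed x, pointing into the bed
GD=bot.grip_depth
def grasp(P,M): return np.array(P)+M[:,2]*GD   # TCP so that grasp point is at P
E
python3 - <<'E'
from bed import *
M=down(.075); P=np.array([.484,.354,.036])
hov=bw(0,0,.18)
print(bot.solve_ik(grasp(hov,TOOL),q(TOOL)),bot.solve_ik(grasp(P,M),q(M)),GD)
bot.set_gripper(.65,40)
bot.move_pose(grasp(P+[0,0,.09],M),q(M))
print(bot.move_linear(grasp(P,M),speed=.12,until_force=15),bot.read_position())
bot.set_gripper(0,50); print("w",bot.read_gripper_width(),bot.read_finger_force())
bot.move_linear(grasp(P+[0,0,.17],M),speed=.2)
print("w",bot.read_gripper_width(),bot.read_clock())
bot.move_pose(grasp(hov,TOOL),q(TOOL)); bot.wait(.2)
im,cam=snap('hov'); print(bot.read_clock(),bot.read_position(),bot.read_gripper_width())
E
```

```text
[-0.5267 -0.1494 -0.8709  0.4374  0.3331  0.9283] [ 0.5084  0.5992 -0.2892  0.6824  0.      2.0042] 0.0187
False [0.4846 0.3543 0.018 ]
w 0.17629499858610723 42.924896478652954
w 0.17285061884515143 13.3083
15.125 [ 0.4711 -0.0644  0.2092] 0.16858486985698384
```

Run:
```python
from crop import *
cv2.imwrite('pics/hovc.png',crop('hov',180,60,260,195,3,20,1.8))
```

```text
(no output)
```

View pics/hovc.png

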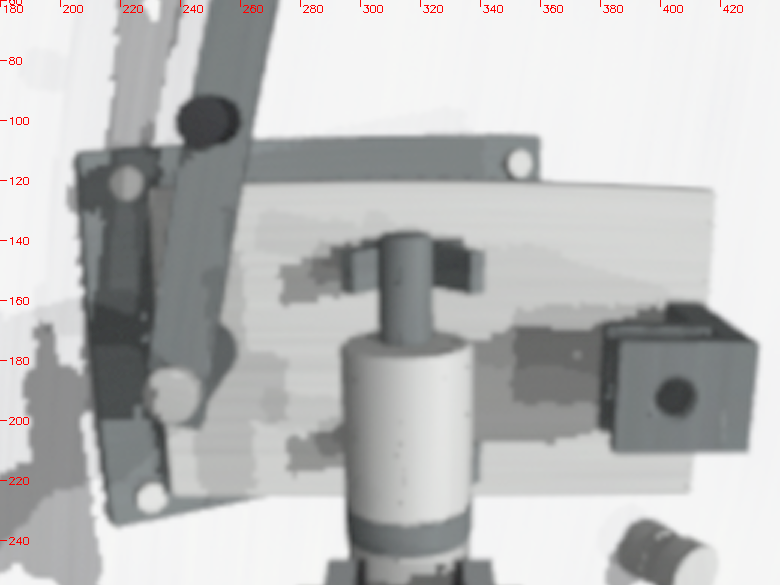

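The injector hangs level and square in the grip. The fork hole is at (405,192), the knob top at (250,100) and the strap is still open. I'll check the bed model against this view, then place the injector.

```bash
cat >> bed.py <<'E'
def onbed(cam,uv,z):
    o,d=ray(cam,uv); o=RB.T@(o-O); d=RB.T@d; return o+d*(z-o[2])/d[2]
E
python3 - <<'E'
from bed import *
H=load('hov'); c=lambda X,Y:(180+(X-1)/3,60+(Y-1)/3)
print("hole",onbed(H,c(676,397),.063)," exp 80,0")
print("Vx-20,+20 y40",onbed(H,c(342,249),.031),onbed(H,c(485,250),.031))
for w in [(612,452),(748,452),(757,343),(612,340)]: print("fork corner",onbed(H,c(*w),.063))
for w in [(88,527),(540,136)]: P=onz(H,c(*w),.01); print("base corner",R.from_euler('z',-YAW).apply(P-O))
print("bed corners",[onbed(H,c(*w),0) for w in [(714,189),(690,492)]])
P=bw(0,0,.030)
bot.move_linear(grasp(bw(0,0,.05),TOOL),speed=.2)
print(bot.move_linear(grasp(bw(0,0,.026),TOOL),speed=.03,until_force=10))
p=bot.read_position(); print("grasp pt in bed",RB.T@(p-TOOL[:,2]*GD-O),bot.read_gripper_width(),bot.read_clock(),bot.read_ft_force())
E
```

```text
hole [0.0824 0.0004 0.063 ]  exp 80,0
Vx-20,+20 y40 [-0.0209  0.0401  0.031 ] [0.025  0.0398 0.031 ]
fork corner [ 0.0633 -0.0174  0.063 ]
fork corner [ 0.1085 -0.0178  0.063 ]
fork corner [0.1074 0.0179 0.063 ]
fork corner [0.0609 0.0181 0.063 ]
base corner [-0.1131 -0.0718 -0.0595]
base corner [ 0.1045  0.0744 -0.0595]
bed corners [array([0.111, 0.06 , 0.   ]), array([ 0.1116, -0.0583,  0.    ])]
True
grasp pt in bed [ 0.0014 -0.0001  0.0306] 0.17086850188478275 16.5583 [1.7917 0.7665 0.4995]
```

```bash
cat >> bed.py <<'E'
PV=np.array([-.0735,0,0])  # pivot in bed frame (+1.5 mm, measured offset along x)
def knob(th,z=.072): return bw(*(PV+.085*np.array([np.cos(th),np.sin(th),0])+[0,0,z]))
def ktool(th,sg):
    y=sg*(RB@np.array([-np.sin(th),np.cos(th),0])); return np.c_[np.cross(y,-BZ),y,-BZ]
E
python3 - <<'E'
from bed import *
H=load('hov'); c=lambda X,Y:(180+(X-1)/3,60+(Y-1)/3)
k=onbed(H,c(208,121),.078)-PV; print("knob",k,np.hypot(*k[:2]),np.arctan2(k[1],k[0]))
bot.set_gripper(.55); bot.wait(.3)
print("clear",bot.read_finger_force())
bot.move_linear(grasp(bw(.0015,0,.15),TOOL),speed=.2)
for sg in(1,-1):
    for th in(1.335,.7,0): M=ktool(th,sg); print(sg,th,bot.solve_ik(grasp(knob(th),M),q(M)))
bot.wait(.1); snap('inj'); print(bot.read_clock())
E
python3 -c "
from crop import *
cv2.imwrite('pics/injc.png',crop('inj',190,60,260,195,3,20,1.8))"
```

```text
knob [0.0203 0.0825 0.078 ] 0.084997265700541 1.3295981339306118
clear 0.0
1 1.335 [-0.2873  0.0388 -1.1317 -0.0744  0.2299 -1.7524]
1 0.7 [-0.3078  0.0657 -1.0051  0.0297  0.2393 -1.1363]
1 0 [-0.4136  0.1095 -0.9102  0.1064  0.2861 -0.5345]
-1 1.335 [-0.2873  0.0388 -1.1317 -0.0744  0.2299  1.3892]
-1 0.7 [-0.3078  0.0657 -1.0051  0.0297  0.2393  2.0053]
-1 0 [-0.4136  0.1095 -0.9102  0.1064  0.2861  2.6071]
18.1667
```

View pics/injc.png

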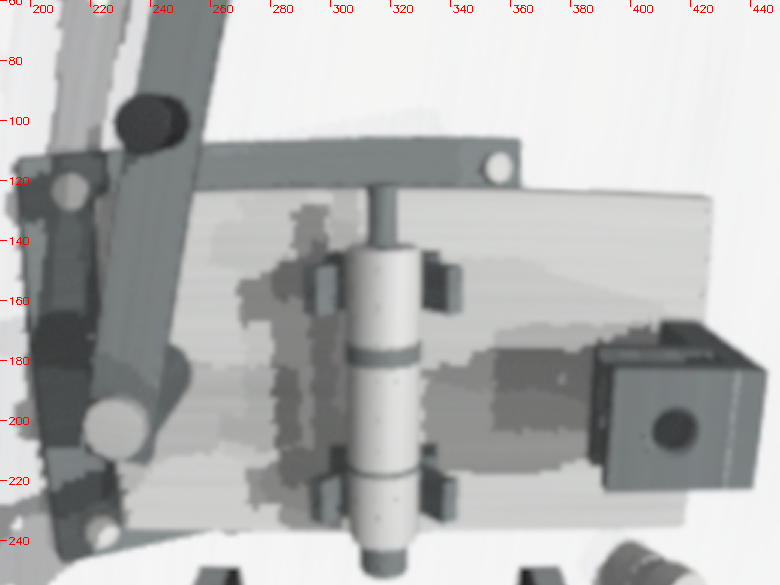

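The injector lies let go in both V blocks, with its body from (314,142) to (318,240), and the strap is still open. Next I'll swing the strap shut by its knob.

Run:
```python
from bed import *
I=load('inj'); c=lambda X,Y:(190+(X-1)/3,60+(Y-1)/3)
print("inj ends bed",onbed(I,c(384,249),.03),onbed(I,c(384,540),.03))
th=1.33; M=ktool(th,-1)
bot.set_gripper(.5,35)
bot.move_pose(grasp(knob(th,.125),M),q(M))
print(bot.move_linear(grasp(knob(th,.0745),M),speed=.1,until_force=12))
bot.set_gripper(0,35); print(bot.read_gripper_width(),bot.read_ft_force())
p0=bot.read_position()
for th in np.linspace(1.33,0,9)[1:]:
    M=ktool(th,-1); bot.move_linear(grasp(knob(th,.0745),M),speed=.09,rotation=q(M))
    print(round(th,2),bot.read_ft_force(),bot.read_gripper_width())
print(bot.move_linear(grasp(knob(0,.0745),M)-BY*.006,speed=.03,until_force=15),bot.read_ft_force(),bot.read_clock())
print(RB.T@(bot.read_position()-M[:,2]*GD-O))
```

```text
inj ends bed [0.0021 0.0444 0.03  ] [ 0.002 -0.048  0.03 ]
False
0.002029387438985796 [ 0.6471 -0.0405  0.0789]
1.16 [-0.4243  0.6501 -0.0073] 0.0016242448592229803
1.0 [-0.7353  0.2422  0.6614] 0.0008007443935145215
0.83 [-0.2753  0.5963 -0.112 ] 0.00027086519204083166
0.66 [ 0.6353 -0.3703 -0.6273] -0.0003209956238112319
0.5 [-0.385   0.3219 -1.0764] 0.0014332160288071073
0.33 [-1.0642 -0.4665 -1.1865] 0.0006059829720718364
0.17 [ 0.0697 -0.0584 -0.3049] 0.00210861434125648
0.0 [ 0.5159  0.5713 -0.3481] 0.0009049713585684446
False [ 0.749   0.9277 -0.672 ] 22.9083
[ 0.0115 -0.006   0.0745]
```

The fingers closed on nothing, so I'll rise and look.

```bash
python3 - <<'E'
from bed import *
I=load('inj'); c=lambda X,Y:(190+(X-1)/3,60+(Y-1)/3)
for z in(.053,.066,.078): k=onbed(I,c(145,123),z)-PV; print("knob before",z,k,np.hypot(*k[:2]),np.arctan2(k[1],k[0]))
M=ktool(0,-1)
bot.move_linear(grasp(bw(.0015,0,.17),M),speed=.2)
bot.move_pose(grasp(bw(-.03,.03,.17),TOOL),q(TOOL)); bot.wait(.1)
snap('kn'); print(bot.search_frame('wrist','strap')[:2],bot.read_clock())
E
python3 -c "
from crop import *
cv2.imwrite('pics/knc.png',crop('kn',190,30,320,240,2.5,20,1.8))"
```

```text
knob before 0.053 [0.0126 0.0827 0.053 ] 0.0836675898579749 1.4191456285079174
knob before 0.066 [0.016  0.0827 0.066 ] 0.0842085220432954 1.380139509774161
knob before 0.078 [0.019  0.0827 0.078 ] 0.08482007614571928 1.344624625860092
[] 25.125
```

View pics/knc.png

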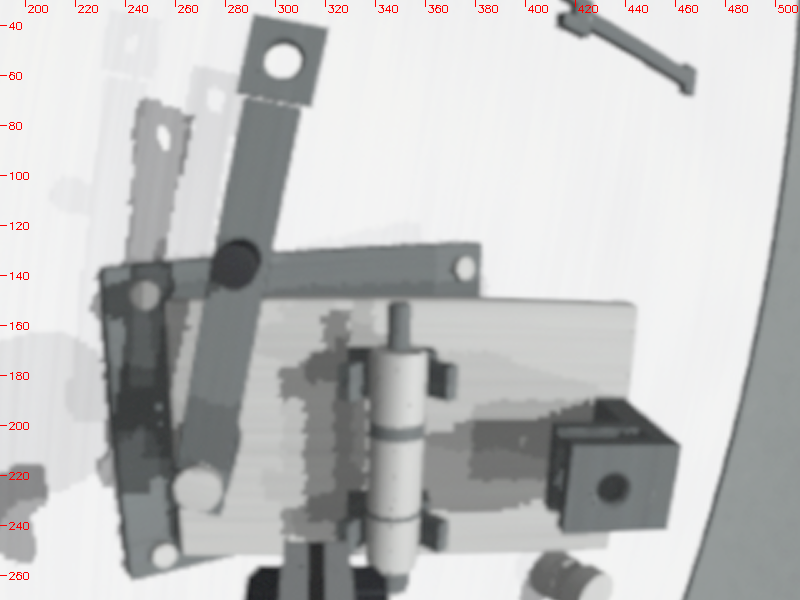

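Run:
```python
from bed import *
K=load('kn');H=load('hov');I=load('inj')
c=lambda X,Y:(190+(X-.75)/2.5,30+(Y-.75)/2.5)
for z in(.066,.078): k=onbed(K,c(236,264),z)-PV; print("knob now",z,k,np.hypot(*k[:2]),np.arctan2(k[1],k[0]))
k=onbed(K,c(283,60),.053)-PV; print("hole",k,np.hypot(*k[:2]),np.arctan2(k[1],k[0]))
print("post",onbed(K,c(199,488),.056),onbed(K,c(199,488),.065))
obs=[(H,(180+207/3,60+120/3)),(I,(190+144/3,60+122/3)),(K,c(236,264))]
A=np.zeros((3,3));b=np.zeros(3)
for cam,uv in obs:
    o,d=ray(cam,uv); d/=np.linalg.norm(d); Q=np.eye(3)-np.outer(d,d); A+=Q;b+=Q@o
P=np.linalg.solve(A,b); print("tri knob top bed",RB.T@(P-O))
print("fork hole",onbed(K,c(612,488),.063))
print("inj ends",onbed(K,c(398,350),.03),onbed(K,c(392,570),.03))
```

```text
knob now 0.066 [0.0177 0.0822 0.066 ] 0.08412780433536057 1.358460687164214
knob now 0.078 [0.019  0.0837 0.078 ] 0.08578628832803198 1.347726131983556
hole [0.0329 0.1506 0.053 ] 0.15415814291229557 1.3557127613607909
post [-0.0732 -0.0011  0.056 ] [-0.0717  0.0028  0.065 ]
tri knob top bed [-0.0551  0.0827  0.0724]
fork hole [0.0816 0.0006 0.063 ]
inj ends [0.0015 0.0448 0.03  ] [ 0.0024 -0.0505  0.03  ]
```

The strap is unmoved with its knob at (285,135), exactly where I expected it. So the fingers passed over it, and the tips may stand farther back than assumed. No more pictures to view, so I'll measure the tip by touching the knob's top (bed z = 78 mm) with shut fingers.

Run:
```python
from bed import *
th=1.345; M=ktool(th,-1)
bot.move_pose(knob(th,.095),q(M))
hit=bot.move_linear(knob(th,.050),speed=.04,until_force=5)
z=RB.T@(bot.read_position()-O); print(hit,z,bot.read_ft_force(),bot.read_clock(),bot.read_gripper_width())
bot.move_linear(knob(th,.1),speed=.2)
```

```text
True [-0.0548  0.083   0.0544] [-7.1673 -1.1582 11.0714] 26.5167 -0.0003343384559001375
```

The tip touches 23.6 mm behind the nominal TCP. This agrees with the 14.5 mm chord reading on the injector. I'll apply that correction and grip the knob.

```bash
cat >> bed.py <<'E'
TIP=.0236
def tip(P,M,z=0): return np.array(P)+M[:,2]*(TIP-z)   # TCP so that real tips are at P
E
python3 - <<'E'
from bed import *
th=1.345; M=ktool(th,-1)
bot.set_gripper(.5,35)
bot.move_linear(tip(knob(th,.056),M),speed=.12,until_force=12)
bot.set_gripper(0,35); w=bot.read_gripper_width(); print(w,bot.read_ft_force())
if w>.02:
    for th in np.linspace(1.345,0,9)[1:]:
        M=ktool(th,-1); bot.move_linear(tip(knob(th,.056),M),speed=.09,rotation=q(M))
        print(round(th,2),RB.T@bot.read_ft_force(),bot.read_gripper_width())
    print(bot.move_linear(tip(knob(0,.056),M)-BY*.006,speed=.03,until_force=20),RB.T@bot.read_ft_force(),bot.read_clock())
    print(RB.T@(bot.read_position()-O))
E
```

```text
0.15981734356218807 [-3.7984 -0.3544  5.2727]
1.18 [ 0.0411 -0.5434  9.8248] 0.16075144837108093
1.01 [-0.5015 -0.6787  9.0666] 0.158346687020447
0.84 [ 0.545  -0.1559 10.044 ] 0.15756189064919415
0.67 [-1.2263 -1.1264  8.5861] 0.15585121584818126
0.5 [ 0.1641 -1.0622  9.0466] 0.15624070944237162
0.34 [-0.0953 -0.6631  8.1198] 0.15933038224821633
0.17 [-0.1066 -1.4211  7.2291] 0.1577676944949375
0.0 [-0.4137  0.5528  7.5936] 0.15596009333673747
True [1.3702 1.9916 6.286 ] 31.2417
[0.0115 0.0007 0.0329]
```

The strap is shut against its stop: the force rose at knob y = +0.7 mm. I'll release it, then localise the thick pin close up by fitting its outline to the detector's box.

Run:
```python
from bed import *
from scipy.optimize import least_squares
M=ktool(0,-1)
bot.set_gripper(.35); 
bot.move_linear(tip(knob(0,.14),M),speed=.25)
I=load('inj'); print("fork hole inj view",onbed(I,(190+674/3,60+427/3),.063))
MP=down(-.18); P0=np.array([.4804,-.3012,0])
bot.move_pose(tip(P0+[0,0,.135],MP),q(MP)); bot.wait(.15)
im,cam=snap('pin2')
t=np.linspace(0,2*np.pi,40)
def circ(x,y,r,z): return np.c_[x+r*np.cos(t),y+r*np.sin(t),0*t+z]
def box(p):
    u=proj(cam,np.vstack([circ(*p,.0105,.05),circ(*p,.0105,.056),circ(*p,.0075,.082)])); return np.r_[u.min(0),u.max(0)]
print("expected",box(P0[:2]))
for n in("pin","slim_pin"):
  for d in bot.search_frame('wrist',n)[:3]:
    b=np.array(d['bbox']); e=np.r_[b[:2],b[:2]+b[2:]]
    f=least_squares(lambda p:box(p)-e,P0[:2]); print(n,d['confidence'],e,f.x,f.fun)
print(bot.read_clock())
```

```text
fork hole inj view [0.0822 0.001  0.063 ]
expected [302.0922 193.8023 329.535  232.4193]
pin 0.85 [338.6 109.5 414.  149.5] [ 0.534  -0.2485] [ 21.6609   4.881  -19.5172  -4.7133]
pin 0.76 [304.2 197.4 329.4 230.9] [ 0.481  -0.3021] [-1.1049 -2.6371  1.1065  2.5332]
slim_pin 0.79 [307.  270.4 326.4 294.6] [ 0.4701 -0.3615] [-2.7112 -7.6283  2.7177  7.9236]
33.6667
```

The pin fits at (0.481, -0.302) and its box matches the thick pin's size. The 0.85 hit is the blue look-alike lying on the bench at (376,130). Grasping the thick pin.

```bash
python3 - <<'E'
from bed import *
MP=down(-.18); P=np.array([.4808,-.3018,0])
bot.set_gripper(.45,45)
print(bot.move_linear(tip(P+[0,0,.062],MP),speed=.12,until_force=12),bot.read_position(),bot.read_ft_force())
bot.set_gripper(0,45); w=bot.read_gripper_width(); print(w,bot.read_ft_force())
bot.move_linear(tip(P+[0,0,.26],MP),speed=.25)
print(bot.read_gripper_width(),bot.read_ft_force())
F=lambda z:tip(bw(.0818,.0007,z),TOOL)
bot.move_pose(F(.140),q(TOOL)); bot.wait(.1)
print(RB.T@(bot.read_position()-O),bot.read_clock(),bot.read_gripper_width())
snap('pin3')
E
ls -la pics/pin3.png
```

```text
False [ 0.4811 -0.3021  0.0388] [0.0867 0.3707 0.6852]
0.1532205069779235 [-0.902  -0.6888  4.8618]
0.15322141776342654 [-0.024   0.1269 -1.8104]
[ 0.0825 -0.0008  0.1163] 37.075 0.1565561142039817
-rw-r--r-- 1 agent agent 275057 Nov 29 23:46 pics/pin3.png
```

Run:
```python
from bed import *
rd=lambda: RB.T@(bot.read_position()-O)+[0,0,TIP]   # real tips in bed frame
tgt=np.array([.0818,.0007]); off=np.zeros(2)
F=lambda z:tip(bw(*(tgt+off),z),TOOL)
for z in(.140,.124):
    bot.move_linear(F(z),speed=.1); bot.wait(.15); r=rd(); off+=tgt-r[:2]; print(r,off)
hit=bot.move_linear(F(.0745),speed=.05,until_force=15)
print(hit,rd(),RB.T@bot.read_ft_force(),bot.read_gripper_width(),bot.read_clock())
```

```text
[0.0818 0.0005 0.14  ] [0.     0.0002]
[0.082  0.0009 0.1243] [-0.0002 -0.    ]
True [0.081  0.0009 0.0757] [-0.4015  0.3248  8.5628] 0.1529994995718346 38.9083
```

The pin went in to seat depth (75.7 mm against 75). I'll press it, release, and check the seating by touching its knob top, which should be at z = 95 mm.

Run:
```python
from bed import *
rd=lambda: RB.T@(bot.read_position()-O)+[0,0,TIP]
F=lambda z:tip(bw(.0815,.0009,z),TOOL)
bot.move_linear(F(.0735),speed=.03,until_force=12); print(rd())
bot.set_gripper(.3); bot.wait(.2); print(bot.read_finger_force())
bot.move_linear(F(.110),speed=.15)
bot.set_gripper(0,20)
hit=bot.move_linear(F(.088),speed=.04,until_force=8); print("knob top",hit,rd(),RB.T@bot.read_ft_force())
bot.move_linear(F(.17),speed=.2); bot.wait(.2)
im,cam=snap('end')
for n in("pin","strap","injector"): print(n,[(np.round(d['bbox']),round(d['confidence'],2)) for d in bot.search_frame('wrist',n)[:3]])
for nm,p in [("pin knob top exp",(.0815,.0007,.095)),("inj centre",(.0015,0,.03)),("strap knob",(.0115,.0007,.078))]: print(nm,proj(cam,bw(*p)))
e=[proj(cam,bw(.0015,y,.03))[0] for y in(-.058,.064)]; print("inj ends exp",e)
print(bot.read_clock())
```

```text
[0.0813 0.0006 0.0747]
0.0
knob top True [0.0818 0.0007 0.0949] [-0.6696  0.0125 10.7181]
pin [(array([305., 189.,  22.,  31.]), 0.71), (array([220., 124.,  30., 126.]), 0.63)]
strap [(array([149., 187., 152.,  27.]), 0.96)]
injector [(array([219., 125.,  32., 123.]), 0.63)]
pin knob top exp [[317.6854 211.7731]]
inj centre [[235.316  188.4059]]
strap knob [[232.3809 204.1594]]
inj ends exp [array([240.4868, 242.2045]), array([231.1547, 122.3037])]
41.75
```

Everything agrees: the pin's knob top is at 94.9 mm (95 expected), the strap is along the bed, and the injector is where the model puts it. Handing in.

```bash
python3 -c "
from cell import bot
print(bot.close_job())"
```

```text
the job is handed in; nothing more can be done
None
```

I handed the job in at about 42 s: by my last measurements the injector lies centred in both V blocks, the strap is shut against its stop and the thick pin's collar sits on the fork, but no verdict came back.

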